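# Charged battery pack from the bench charger into the flood lamp

## Robot

A 7-joint arm with a two-finger parallel gripper is mounted at the origin on the work surface. World frame = base frame: x ahead of the robot, y to its left, z up, the work surface at z = 0. Lengths are in mm, angles in rad, forces in N, time in s.
With the tool pointing down it reaches from about 400 to 900 mm from the base axis. Payload 5.5 kg.
Tool frame: the origin (TCP) lies at the very end of the fingers, on their centre line; the grasp point (between the pads) lies 19 mm behind it (bot.grasp_offset is the distance from the TCP to the grasp point, in mm); x points along the fingers, y is the direction in which the jaws open and shut, and the axes are right-handed (so a half turn about x gives the same grasp; the last joint's range is limited). The gripper opens to 92 mm and grips with 3 to 60 N. Pads are 19 mm wide; open, the fingers measure 130 mm over their backs; the gripper's body (75 mm by 190 mm) begins 47 mm behind the grasp point.
Start: joints at [-0.935, 0.501, -0.427, 1.55, 0.221, 1.138, -0.21], TCP at [236.709, 605.367, 226.729] pointing down, gripper open.
Joint ranges: [-2.88, 2.88], [-0.31, 2.03], [-1.54, 1.56], [0.2, 2.42], [-1.41, 4.55], [0.19, 2.02], [-2.57, 2.57]. Speed limits (rad/s): [2.57, 2.57, 3.14, 3.14, 3.14, 3.14, 3.14].

## Interface

Orientations are given as a 3x3 rotation matrix whose columns are the frame's x, y, z axes.
In Python, from bench import bot gives the robot as it stands.
- The arm moves only by the tool servo_tool, never from a script. Its arguments are lists of equal length, an entry for each row: "xyz": the shift along the world's x, y, z in m, a list of three; "dr": the turn, a rotation vector about the world's x, y, z in rad, a list of three. A call has 1 to 5 rows; each row shifts and turns the commanded pose from where the row before left it; what a row does not reach is not made up. A row lasts 1/12 s, in which the tool goes at most 41.7 mm and 7.16 degrees, less where a joint would pass 70% of its speed; a pose out of reach is approached as far as the arm can. A call with a gripper value outside its range is refused whole. "fingers" is the opening, from -1 (shut) to 1 (fully open), so that 0 is half open, set as the call begins (left out, the last holds). The fingers move at their own pace and stop on an object; the grip force is fixed at half the most. Time passes only in rows, so rows that do not move let the fingers close. It gives the time, the measured TCP pose, the force and the opening at its end, in the units of the state.
- bot.sense(): the state, without advancing time (a new reading comes with each control period).
- bot.snapshot(name): name is "side" or "top"; returns (picture, depth): 420x560x3 uint8, red, green, blue; 420x560 float32, mm along the optical axis (not along the pixel's ray), 0 where there is no reading.
- bot.camera_params(name): a dict with "K" (3x3 intrinsics, pixels), "dist_coeffs" ([k1, k2, p1, p2, k3] as OpenCV has them; the pictures are not rectified), "xyz" and "orientation" of the camera in the world. Camera axes: x right, y down, z forward; pixel columns grow to the right and rows downward; lengths in mm; the calibration is good to about 2 mm. A picture is of the moment at which its call begins. camera_params takes no time and is no camera call.
- bot.close_job(): hands the job in, once; it reports no verdict.
Trained networks look in the newest picture that a camera, given by its name, has taken for a name from the list of things; names that differ only in an ending like _2 or _b are one class to them, and where a whole thing is asked for, a point or a joint stands for the part that bears it (a point fixed in the world has none). Each returns a list of dicts, best first, with "conf" (0 to 1); they miss things now and then, are a little off and sometimes report something else, mostly with a low value. They report only what shows in the picture. A call takes as long as a camera call. They do not tell look-alikes from the thing itself.
- bot.recognise(thing, camera): "position" ([column, row] in pixels, amid what is visible of it).
- bot.masks_of(thing, camera): "pixels" (420x560 bool, what is visible of it) and "position" ([column, row] in pixels, amid what is visible of it).
- bot.pinpoint(thing, camera): "position" ([column, row] in pixels: a listed point, or the origin of a listed thing).
The state is a dict: "t": time; "q": joint angles; "qvel": joint speeds; "joint_efforts": joint torques, N m; "tcp_pos": TCP position; "orientation": TCP orientation; "contact_force": force on the tool from outside, world axes, zero at the start; "torque": the same for the moment, N m; "grip_width": finger opening in mm.
Only numpy, scipy, OpenCV 4.12 (cv2) and the standard library are available. Lean on these libraries where they do the work, as an engineer would, in place of code of your own. Each camera call takes 0.05 s, during which the arm holds its last target.

## Task

The flood lamp on the bench needs its battery: press the charged pack that is locked in the charger so that its push-push latch lets go and it rises, lift it out, put it into the lamp's empty bay and press it down until it locks there, sunk level with the lamp's top, then leave it alone. Feel for the end of each press and do not force the latches, leave the charger's empty cradle up, and do not disturb the piston, wrench and socket lying about.

Things in the scene. Friction and masses are not known exactly. Their poses are not given: they have to be found in the camera images.
- pack_center (a point): Black plastic battery pack, an upright block 38 mm (own x) by 60 mm (own y) by 58 mm tall (own z, up), 0.18 to 0.26 kg. This point is its centre, half-way up; its top lies 29 mm above. It starts locked in the charger's bay, axes along the charger's (it also fits turned by half a turn). When it has risen, 19 mm of it stand above the housing and it can be gripped by its 38 mm width.
- pack: The same pack; origin at the centre of its underside, 29 mm below its centre.
- lamp: Cordless flood lamp: grey box housing 120 mm (own x) by 130 mm (own y), flat top 82 mm up, wide lens on its +x side (to 69 mm from the middle), low tubular steel stand at both y ends (to 77 mm from the middle, 57 mm high). It does not move. Origin at the centre of its underside. Its bay is empty at the start, the cradle up.
- lamp_mouth (a point): Middle of the mouth of the lamp's bay, in the plane of its flat top, straight above its origin. The bay is an upright well 40 mm (lamp's x) by 62 mm (lamp's y) with a 3 mm chamfer round the mouth; in it a sprung cradle, on which the pack stands, slides on a push-push latch.
- charger: Bench charger: a plainer grey plastic box 112 by 112 mm, flat top 82 mm up, on a 126 by 126 mm black plinth 16 mm high; no lens, no stand. It does not move. Origin at the centre of its underside. At the start the pack is locked down in its bay.
- charger_mouth (a point): Middle of the mouth of the charger's bay, in the plane of its flat top, straight above its origin; the same bay and latch as the lamp's, but each latch has its own trip point.
- lamp_cradle: The lamp's cradle plate, 32 by 54 mm, on which the pack stands inside the bay; origin in the middle of its upper face. The pack pressed on it with more than 35 N breaks the latch.
- charger_cradle: The same plate in the charger, under the pack at the start; the same limit of 35 N.
- lamp_latch (a joint): How far the lamp's cradle is down, m. 0: up, the pack's top 19 mm above the housing (the start, empty). 0.020: locked, the pack's top 1 mm below the housing top. Pressed past its trip point and let go it locks; pressed so again and let go it rises, in under 0.5 s. A press that stops short changes nothing. The unseen trip point lies 4 to 12 mm below locked, and 1 to 2 mm beyond it a firm rubber stop.
- charger_latch (a joint): The same for the charger; starts locked, 0.020. Both springs push up with 5 N when up, 7 N locked, 8 N at the stop; the pack's weight of about 2 N helps the press. So a slow pressing force grows smoothly to some 6 N, then steeply at the stop (18 N/mm). A fast press overshoots there.
- piston: Bystander: engine piston standing crown up, 86 mm across, 64 mm high; origin at the centre of its underside.
- wrench: Bystander: steel combination wrench 190 mm long lying flat; origin at its middle.
- socket: Bystander: steel deep socket standing upright, 28 mm across, 38 mm high; origin at the centre of its underside.
Not all that is in view belongs to the job. Leave any purple look-alike of the charger alone.

How it is judged:
By the outcome, as a careful person would: the job done as asked, in the order asked, and still so for the second after the job is handed in, with the robot touching nothing.
It also fails if it takes over 61 s, if anything falls off the work surface, if the arm or the gripper's body presses on something with over 40 N, if the wrist force passes 120 N, or if a joint passes its speed limit or range.

## Working session

There is one attempt and no reset: what is moved stays moved. The work goes in short steps, Python scripts to look and compute and a tool call to move; the robot and the scene stay as the last step left them, time stands still between calls to the robot, and variables do not carry over. Pictures are saved under pics/ and viewed, and the job is handed in when it is done.

Besides the shell and the picture viewer there is one more tool, called after ">>>" as name(argument=value, ...) on one line, values as JSON. servo_tool: Moves the arm, as the interface text tells. Its arguments: {"type":"object","properties":{"xyz":{"type":"array"},"dr":{"type":"array"},"fingers":{"type":"number"}},"required":["xyz","dr"]}

```bash
mkdir -p pics; ls
cat > h.py <<'E'
import numpy as np, cv2
from bench import bot
def save(cam,name):
    p,d=bot.snapshot(cam); cv2.imwrite(f'pics/{name}.png',p[:,:,::-1]); np.save(f'pics/{name}_d.npy',d); return p,d
def ray(cam,uv):
    c=bot.camera_params(cam);K=np.array(c['K']);D=np.array(c['dist_coeffs'])
    n=cv2.undistortPoints(np.array(uv,float).reshape(-1,1,2),K,D).reshape(-1,2)
    R=np.array(c['orientation']);return np.array(c['xyz']),np.c_[n,np.ones(len(n))]@R.T
def onz(cam,uv,z):
    o,r=ray(cam,uv); s=(z-o[2])/r[:,2]; return o+r*s[:,None]
def proj(cam,P):
    c=bot.camera_params(cam);R=np.array(c['orientation']);t=-R.T@np.array(c['xyz'])
    return cv2.projectPoints(np.array(P,float).reshape(-1,1,3),cv2.Rodrigues(R.T)[0],t,np.array(c['K']),np.array(c['dist_coeffs']))[0].reshape(-1,2)
def cloud(cam,d):
    v,u=np.mgrid[0:420,0:560]; o,r=ray(cam,np.c_[u.ravel(),v.ravel()]); return (o+r*d.ravel()[:,None]).reshape(420,560,3)
E
python3 - <<'E'
from h import *
np.set_printoptions(precision=4,suppress=True)
for c in('top','side'):
    save(c,c+'0'); print(c,bot.camera_params(c))
    for t in('charger_mouth','lamp_mouth','pack_center','piston','socket','wrench'):
        print(t,[(np.round(x['position'],1).tolist(),round(x['conf'],2)) for x in bot.pinpoint(t,c)])
print(bot.sense())
E
```

```text
pics
top {'K': array([[395.8614,   0.    , 276.5521],
       [  0.    , 395.8614, 211.7948],
       [  0.    ,   0.    ,   1.    ]]), 'dist_coeffs': array([-0.0036,  0.    ,  0.    ,  0.    ,  0.    ]), 'xyz': array([ 365.0376,  -55.6766, 1018.2469]), 'orientation': array([[ 0.0017, -0.9883,  0.1524],
       [-1.    , -0.0024, -0.0045],
       [ 0.0048, -0.1524, -0.9883]])}
charger_mouth [([353.7, 218.2], 0.93), ([364.5, 316.8], 0.77), ([392.8, 136.9], 0.66)]
lamp_mouth [([191.6, 181.5], 0.79), ([346.1, 222.3], 0.74), ([354.6, 218.9], 0.32)]
pack_center [([351.7, 218.9], 0.91)]
piston [([271.8, 117.4], 0.59)]
socket [([353.4, 215.8], 0.66), ([252.8, 156.6], 0.45), ([193.6, 180.5], 0.26)]
wrench [([245.0, 274.1], 0.94)]
side {'K': array([[484.5055,   0.    , 285.7213],
       [  0.    , 484.5055, 210.6363],
       [  0.    ,   0.    ,   1.    ]]), 'dist_coeffs': array([-0.0254,  0.    ,  0.    ,  0.    ,  0.    ]), 'xyz': array([ 369.7366, -652.3224,  780.4267]), 'orientation': array([[ 0.9632, -0.2088,  0.169 ],
       [-0.2682, -0.7086,  0.6527],
       [-0.0165, -0.674 , -0.7386]])}
charger_mouth [([438.8, 320.1], 0.84), ([159.5, 346.5], 0.83), ([301.9, 300.9], 0.69)]
lamp_mouth [([290.1, 145.7], 0.69)]
pack_center [([301.2, 313.6], 0.92)]
piston [([400.0, 218.4], 0.86)]
socket [([345.3, 209.3], 0.55)]
wrench [([205.3, 228.9], 0.76)]
{'t': 0.7, 'q': array([-0.9348,  0.5008, -0.427 ,  1.5504,  0.2208,  1.1383, -0.2103]), 'qvel': array([ 0.0004,  0.0003,  0.0008,  0.0008,  0.0001, -0.0032, -0.0002]), 'joint_efforts': array([  0.0003, -56.6266,  -5.8084, -27.9444,  -0.0667,   0.0204,
         0.    ]), 'tcp_pos': array([236.7198, 605.382 , 226.7852]), 'orientation': array([[ 0.    ,  0.3642,  0.9313],
       [ 0.0001,  0.9313, -0.3642],
       [-1.    ,  0.0001, -0.    ]]), 'contact_force': array([-0.1518, -0.1952,  0.2569]), 'torque': array([-0.001 , -0.0103, -0.0177]), 'grip_width': 91.42774861507746}
```

View pics/top0.png

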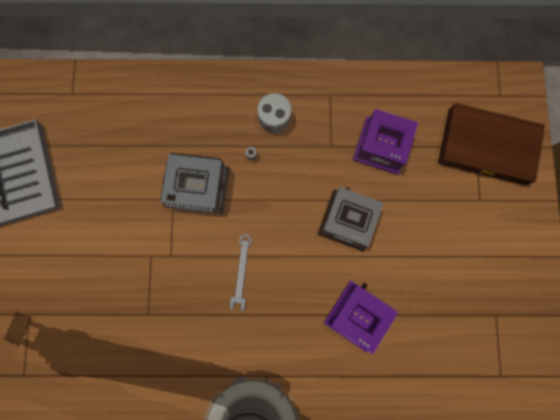

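View pics/side0.png

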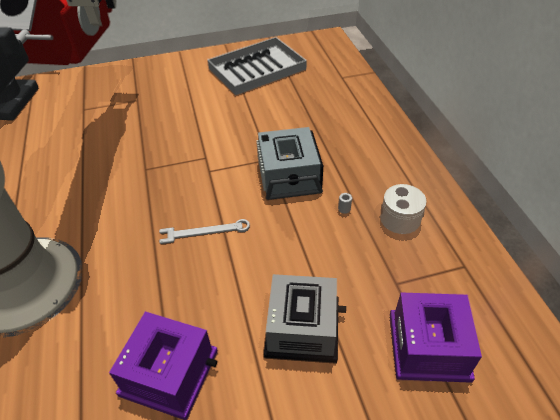

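Charger candidates (top view): grey (353,218), purple (386,140) and purple (364,317). The grey one fits, since it holds the pack and is not purple. The lamp is the grey box at (192,182). Next I confirm this in an enlarged crop and measure poses.

Run:
```python
from h import *
np.set_printoptions(precision=1,suppress=True)
t=cv2.imread('pics/top0.png');s=cv2.imread('pics/side0.png')
f=lambda im,x,y,r=50:cv2.resize(im[y-r:y+r,x-r:x+r],(390,290) if 0 else (300,300),interpolation=cv2.INTER_CUBIC)
cv2.imwrite('pics/crop0.png',np.vstack([np.hstack([f(t,192,182),f(t,353,218)]),np.hstack([f(s,290,163),f(s,302,318)])]))
for cam in('top','side'):
    d=np.load(f'pics/{cam}0_d.npy'); P=cloud(cam,d)
    for n,uv,z in(('charger_mouth',{'top':(353.7,218.2),'side':(301.9,300.9)}[cam],82),('lamp_mouth',{'top':(191.6,181.5),'side':(290.1,145.7)}[cam],82)):
        c=onz(cam,[uv],z)[0]; print(cam,n,c)
        for zz in (82,):
            m=(abs(P[...,2]-zz)<5)&(np.hypot(P[...,0]-c[0],P[...,1]-c[1])<100)
            X=P[m]; r=cv2.minAreaRect(X[:,:2].astype(np.float32)); print('  top z',np.median(X[:,2]),len(X),r)
            m2=(np.hypot(P[...,0]-c[0],P[...,1]-c[1])<12); print('  inner z',np.median(P[m2][:,2]))
    for n,uv in (('piston',{'top':(274,110),'side':(404,200)}[cam]),('socket',{'top':(251,153),'side':(345,200)}[cam])):
        print(n,P[uv[1],uv[0]])
```

```text
top charger_mouth [ 494.4 -244.3   82. ]
  top z 81.5103838711567 2145 ((500.91650390625, -244.22979736328125), (112.35820007324219, 112.45934295654297), 69.50314331054688)
  inner z 80.7969672143189
top lamp_mouth [583.1 145.8  82. ]
  top z 81.7728235630662 2202 ((587.6119995117188, 147.54318237304688), (130.83834838867188, 124.10962677001953), 83.40072631835938)
  inner z 43.043266030508505
piston [775.2 -53.1  60.8]
socket [680.7   8.1  -1.3]
side charger_mouth [ 500.8 -239.2   82. ]
  top z 80.59681027516797 3956 ((499.78125, -243.47061157226562), (114.79933166503906, 112.20240020751953), 69.40633392333984)
  inner z 79.60362536814915
side lamp_mouth [591.4 150.5  82. ]
  top z 80.76907039171192 1813 ((584.5669555664062, 148.65921020507812), (136.84585571289062, 120.29255676269531), 83.2078857421875)
  inner z 42.43876758115226
piston [774.7 -55.8  60.1]
socket [669.4   0.8  34.4]
```

View pics/crop0.png

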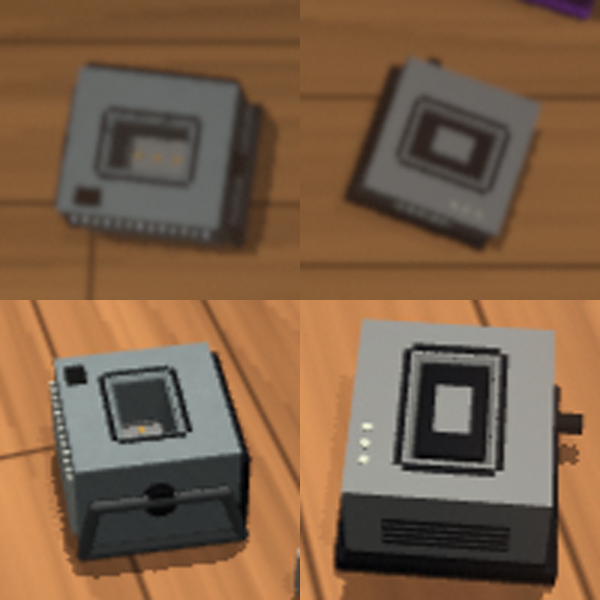

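The crops show the lamp (left) with an empty bay, and the grey charger (right) with the pack locked flush. Next I refine the poses by fitting edges.

```bash
cat > fit.py <<'E'
from h import *
from scipy.optimize import minimize
from scipy.ndimage import map_coordinates
def rect(w,h,n=40):
    s=np.linspace(-.47,.47,n)
    return np.vstack([np.c_[s*w,0*s-h/2],np.c_[s*w,0*s+h/2],np.c_[0*s-w/2,s*h],np.c_[0*s+w/2,s*h]])
def fit(cams,imgs,rects,init,z=82):
    G=[]
    for im in imgs:
        g=cv2.GaussianBlur(cv2.cvtColor(im,cv2.COLOR_BGR2GRAY).astype(float),(0,0),1.0)
        G.append(np.hypot(cv2.Sobel(g,6,1,0),cv2.Sobel(g,6,0,1)))
    def cost(p):
        R=np.array([[np.cos(p[2]),-np.sin(p[2])],[np.sin(p[2]),np.cos(p[2])]]);c=0
        for (w,h,wt) in rects:
            Q=rect(w,h)@R.T+p[:2];Q=np.c_[Q,np.full(len(Q),z)]
            for cam,g in zip(cams,G):
                uv=proj(cam,Q); v=map_coordinates(g,[uv[:,1],uv[:,0]],order=1)
                c-=wt*np.minimum(v,150).mean()
        return c
    best=None
    for dx in(-4,0,4):
        for dy in(-4,0,4):
            r=minimize(cost,np.array(init)+[dx,dy,0],method='Nelder-Mead',options=dict(initial_simplex=np.array(init)+[dx,dy,0]+np.array([[0,0,0],[2,0,0],[0,2,0],[0,0,.03]])))
            if best is None or r.fun<best.fun: best=r
    return best
E
python3 - <<'E'
from fit import *
t=cv2.imread('pics/top0.png');s=cv2.imread('pics/side0.png')
for n,rs,i in(('charger',[(112,112,1)],(500,-244,-.358)),('chargerwell',[(40,62,1)],(500,-244,-.358)),('lamp',[(120,130,1)],(586,148,-.115)),('lampwell',[(46,68,1)],(586,148,-.115))):
    for cams,ims in((('top',),(t,)),(('side',),(s,)),(('top','side'),(t,s))):
        r=fit(cams,ims,rs,i);print(n,cams,np.round(r.x,3),round(r.fun,1))
E
```

```text
charger ('top',) [ 5.00011e+02 -2.43400e+02 -3.56000e-01] -74.8
charger ('side',) [ 4.99724e+02 -2.45590e+02 -3.44000e-01] -80.1Traceback (most recent call last):
  File "<stdin>", line 5, in <module>
  File "fit.py", line 23, in fit
    r=minimize(cost,np.array(init)+[dx,dy,0],method='Nelder-Mead',options=dict(initial_simplex=np.array(init)+[dx,dy,0]+np.array([[0,0,0],[2,0,0],[0,2,0],[0,0,.03]])))
    res = _minimize_neldermead(fun, x0, args, callback, bounds=bounds,
                               **options)
    fxc = func(xc)
    fx = function(np.copy(x), *(wrapper_args + args))
  File "fit.py", line 17, in cost
    uv=proj(cam,Q); v=map_coordinates(g,[uv[:,1],uv[:,0]],order=1)
  File "h.py", line 12, in proj
    c=bot.camera_params(cam);R=np.array(c['orientation']);t=-R.T@np.array(c['xyz'])
ValueError: time passes only in moves, steps and waits
```

```bash
python3 - <<'E'
from bench import bot
import pickle
pickle.dump({c:bot.camera_params(c) for c in('top','side')},open('cp.pkl','wb'))
E
sed -i 's/^def save/import pickle\nCP=pickle.load(open("cp.pkl","rb"))\ndef save/; s/bot.camera_params(cam)/CP[cam]/' h.py
python3 - <<'E'
from fit import *
t=cv2.imread('pics/top0.png');s=cv2.imread('pics/side0.png')
for n,rs,i in(('charger',[(112,112,1)],(500,-244,-.358)),('chargerwell',[(46,68,1)],(500,-244,-.358)),('lamp',[(120,130,1)],(586,148,-.115)),('lampwell',[(46,68,1)],(586,148,-.115))):
    for cams,ims in((('top',),(t,)),(('side',),(s,)),(('top','side'),(t,s))):
        r=fit(cams,ims,rs,i);print(n,cams,np.round(r.x,3).tolist(),round(r.fun,1))
print(bot.sense()['t'])
E
```

```text
charger ('top',) [500.011, -243.4, -0.356] -74.8
charger ('side',) [499.724, -245.59, -0.344] -80.1
charger ('top', 'side') [500.263, -243.606, -0.357] -154.6
chargerwell ('top',) [496.793, -235.987, -0.346] -68.0
chargerwell ('side',) [495.655, -248.282, -0.352] -148.4
chargerwell ('top', 'side') [502.695, -252.351, -0.361] -203.6
lamp ('top',) [584.216, 146.758, -0.11] -70.0
lamp ('side',) [585.243, 143.077, -0.111] -103.8
lamp ('top', 'side') [585.372, 146.57, -0.107] -170.3
lampwell ('top',) [592.057, 139.73, -0.122] -59.6
lampwell ('side',) [579.983, 156.197, -0.11] -139.8
lampwell ('top', 'side') [579.947, 156.191, -0.11] -197.3
0.7
```

Run:
```python
from h import *
out=[]
for cam,k in(('top','top0'),('side','side0')):
    im=cv2.imread(f'pics/{k}.png'); row=[]
    for (x,y,a,rs) in((500.1,-243.8,-.357,[(112,112),(40,62),(46,68)]),(585.2,146.8,-.11,[(120,130),(40,62),(46,68)])):
        c=proj(cam,[[x,y,82]])[0].astype(int);r=42 if cam=='top' else 52
        x0,y0=c-r;S=380/(2*r) if 0 else 290/(2*r)
        cr=cv2.resize(im[y0:y0+2*r,x0:x0+2*r],(290,290),interpolation=cv2.INTER_CUBIC)
        for (w,h) in rs:
            q=np.array([[-w,-h],[w,-h],[w,h],[-w,h]])/2
            R=np.array([[np.cos(a),-np.sin(a)],[np.sin(a),np.cos(a)]])
            uv=proj(cam,np.c_[q@R.T+[x,y],[82]*4]); uv=((uv-[x0,y0]+.5)*S).astype(np.int32)
            cv2.polylines(cr,[uv],True,(0,0,255) if w!=40 else (0,255,0),1)
        row.append(cr)
    out.append(np.hstack(row))
cv2.imwrite('pics/ov1.png',np.vstack(out))
```

```text
(no output)
```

View pics/ov1.png

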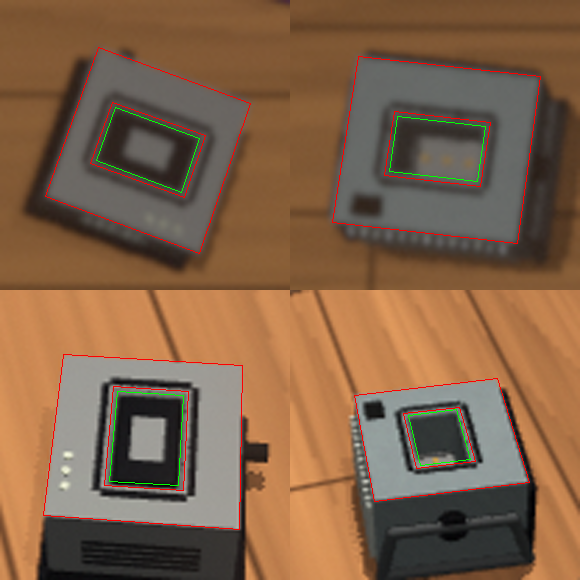

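The overlay matches both boxes to about 1 mm: charger (500.1, -243.8), yaw -0.357; lamp (585.2, 146.8), yaw -0.11. The tool's present yaw (jaw line along the pack's long side) suits pressing. Now closing the fingers and travelling.

>>> servo_tool(xyz=[[0.024,-0.03,0],[0.026,-0.031,0],[0.026,-0.031,0],[0.026,-0.031,0],[0.026,-0.031,0]], dr=[[0,0,0],[0,0,0],[0,0,0],[0,0,0],[0,0,0]], fingers=-1)

```text
t: 1.12
tcp_pos: [365.7, 449.8, 226.9]
orientation: [[0.0, 0.364, 0.931], [0.0, 0.931, -0.364], [-1.0, 0.0, 0.0]]
contact_force: [1.0, -0.1, 1.1]
grip_width: 62.9
```

>>> servo_tool(xyz=[[0.026,-0.031,0],[0.026,-0.031,0],[0.026,-0.031,0],[0.026,-0.031,0],[0.026,-0.031,0]], dr=[[0,0,0],[0,0,0],[0,0,0],[0,0,0],[0,0,0]])

```text
t: 1.53
tcp_pos: [495.8, 294.7, 227.1]
orientation: [[0.001, 0.364, 0.931], [0.0, 0.931, -0.364], [-1.0, 0.001, 0.0]]
contact_force: [1.5, -0.0, -0.2]
grip_width: 29.9
```

>>> servo_tool(xyz=[[0.001,-0.036,0],[0.001,-0.036,0],[0.001,-0.036,0],[0,-0.036,0],[0,-0.036,0]], dr=[[0,0,0.003],[0,0,0.003],[0,0,0.003],[0,0,0.003],[0,0,0.003]])

```text
t: 1.95
tcp_pos: [497.6, 114.7, 226.9]
orientation: [[0.001, 0.35, 0.937], [0.0, 0.937, -0.35], [-1.0, 0.0, 0.0]]
contact_force: [1.2, 0.3, -2.1]
grip_width: 1.1
```

>>> servo_tool(xyz=[[0,-0.036,0],[0,-0.036,0],[0,-0.036,0],[0,-0.036,0],[0,-0.036,0]], dr=[[0,0,0],[0,0,0],[0,0,0],[0,0,0],[0,0,0]])

```text
t: 2.37
tcp_pos: [497.6, -65.3, 227.1]
orientation: [[0.001, 0.35, 0.937], [-0.0, 0.937, -0.35], [-1.0, 0.0, 0.001]]
contact_force: [0.2, -0.1, -0.3]
grip_width: 0.3
```

>>> servo_tool(xyz=[[0,-0.036,0],[0,-0.036,0],[0,-0.036,0],[0,-0.036,0],[0,-0.034,0]], dr=[[0,0,0],[0,0,0],[0,0,0],[0,0,0],[0,0,0]])

```text
t: 2.78
tcp_pos: [497.5, -243.8, 227.1]
orientation: [[0.001, 0.35, 0.937], [-0.0, 0.937, -0.35], [-1.0, -0.0, 0.001]]
contact_force: [-0.0, -0.1, 0.7]
grip_width: 0.5
```

>>> servo_tool(xyz=[[0.0025,0,-0.03],[0,0,-0.035],[0,0,-0.035],[0,0,-0.02],[0,0,-0.012]], dr=[[0,0,0],[0,0,0],[0,0,0],[0,0,0],[0,0,0]])

```text
t: 3.2
tcp_pos: [498.3, -240.8, 91.8]
orientation: [[-0.004, 0.35, 0.937], [0.002, 0.937, -0.35], [-1.0, 0.0, -0.005]]
contact_force: [-0.5, -0.7, 0.2]
grip_width: 0.4
```

>>> servo_tool(xyz=[[0,0,-0.004],[0,0,-0.003],[0,0,-0.002],[0,0,-0.002]], dr=[[0,0,0],[0,0,0],[0,0,0],[0,0,0]])

```text
t: 3.53
tcp_pos: [501.6, -242.1, 85.1]
orientation: [[0.003, 0.35, 0.937], [-0.001, 0.937, -0.35], [-1.0, -0.0, 0.003]]
contact_force: [-1.5, -0.5, 0.6]
grip_width: 0.6
```

>>> servo_tool(xyz=[[0,0,-0.001],[0,0,-0.001],[0,0,-0.001],[0,0,-0.001]], dr=[[0,0,0],[0,0,0],[0,0,0],[0,0,0]])

```text
t: 3.87
tcp_pos: [500.6, -241.9, 80.4]
orientation: [[0.001, 0.35, 0.937], [-0.0, 0.937, -0.35], [-1.0, -0.0, 0.001]]
contact_force: [-0.7, 0.5, 5.4]
grip_width: 0.5
```

>>> servo_tool(xyz=[[0,-0.001,-0.001],[0,-0.001,-0.001],[0,0,-0.0008]], dr=[[0,0,0],[0,0,0],[0,0,0]])

```text
t: 4.12
tcp_pos: [500.7, -242.8, 77.4]
orientation: [[0.001, 0.35, 0.937], [0.001, 0.937, -0.35], [-1.0, 0.001, 0.0]]
contact_force: [-1.6, 2.8, 6.4]
grip_width: 0.5
```

>>> servo_tool(xyz=[[0,0,-0.0006],[0,0,-0.0006]], dr=[[0,0,0],[0,0,0]])

```text
t: 4.28
tcp_pos: [500.7, -242.8, 76.2]
orientation: [[0.001, 0.35, 0.937], [0.001, 0.937, -0.35], [-1.0, 0.001, 0.0]]
contact_force: [-1.3, 2.5, 4.4]
grip_width: 0.2
```

>>> servo_tool(xyz=[[0,0,-0.0005],[0,0,-0.0005]], dr=[[0,0,0],[0,0,0]])

```text
t: 4.45
tcp_pos: [500.7, -242.8, 75.2]
orientation: [[0.001, 0.35, 0.937], [0.001, 0.937, -0.35], [-1.0, 0.001, 0.0]]
contact_force: [-1.1, 3.1, 5.1]
grip_width: 0.6
```

>>> servo_tool(xyz=[[0,0,-0.0005],[0,0,-0.0005]], dr=[[0,0,0],[0,0,0]])

```text
t: 4.62
tcp_pos: [500.7, -242.8, 74.2]
orientation: [[0.001, 0.35, 0.937], [0.001, 0.937, -0.35], [-1.0, 0.001, 0.0]]
contact_force: [-0.6, 2.3, 6.0]
grip_width: 0.7
```

>>> servo_tool(xyz=[[0,0,-0.0004],[0,0,-0.0004]], dr=[[0,0,0],[0,0,0]])

```text
t: 4.78
tcp_pos: [500.7, -242.8, 73.4]
orientation: [[0.001, 0.35, 0.937], [0.001, 0.937, -0.35], [-1.0, 0.001, 0.0]]
contact_force: [-0.5, 2.8, 4.9]
grip_width: 0.6
```

>>> servo_tool(xyz=[[0,0,-0.0004],[0,0,-0.0004]], dr=[[0,0,0],[0,0,0]])

```text
t: 4.95
tcp_pos: [500.7, -242.9, 72.7]
orientation: [[0.001, 0.35, 0.937], [0.001, 0.937, -0.35], [-1.0, 0.001, 0.0]]
contact_force: [-1.3, 2.9, 5.6]
grip_width: 0.5
```

>>> servo_tool(xyz=[[0,0,-0.0004],[0,0,-0.0004]], dr=[[0,0,0],[0,0,0]])

```text
t: 5.12
tcp_pos: [500.8, -242.8, 71.9]
orientation: [[0.001, 0.35, 0.937], [0.001, 0.937, -0.35], [-1.0, 0.001, 0.0]]
contact_force: [-0.5, 2.2, 6.8]
grip_width: 0.3
```

>>> servo_tool(xyz=[[0,0,-0.0004],[0,0,-0.0004]], dr=[[0,0,0],[0,0,0]])

```text
t: 5.28
tcp_pos: [500.7, -242.8, 71.1]
orientation: [[0.001, 0.35, 0.937], [0.001, 0.937, -0.35], [-1.0, 0.001, 0.0]]
contact_force: [-0.6, 2.8, 5.2]
grip_width: -0.1
```

>>> servo_tool(xyz=[[0,0,-0.0004],[0,0,-0.0004]], dr=[[0,0,0],[0,0,0]])

```text
t: 5.45
tcp_pos: [500.8, -242.8, 70.4]
orientation: [[0.001, 0.35, 0.937], [0.001, 0.937, -0.35], [-1.0, 0.001, 0.0]]
contact_force: [-1.1, 1.9, 7.0]
grip_width: 0.4
```

>>> servo_tool(xyz=[[0,0,-0.0004],[0,0,-0.0004]], dr=[[0,0,0],[0,0,0]])

```text
t: 5.62
tcp_pos: [500.8, -242.8, 69.6]
orientation: [[0.001, 0.35, 0.937], [0.001, 0.937, -0.35], [-1.0, 0.001, 0.0]]
contact_force: [-1.9, 2.5, 7.9]
grip_width: 0.6
```

>>> servo_tool(xyz=[[0,0,-0.0003],[0,0,-0.0003]], dr=[[0,0,0],[0,0,0]])

```text
t: 5.78
tcp_pos: [500.9, -242.8, 69.3]
orientation: [[0.001, 0.35, 0.937], [0.001, 0.937, -0.35], [-1.0, 0.001, 0.0]]
contact_force: [-2.1, 3.1, 11.5]
grip_width: 0.2
```

The force climbs steeply at z ≈ 69.3, which is the stop. Releasing upward.

>>> servo_tool(xyz=[[0,0,0.01],[0,0,0.015],[0,0,0.015],[0,0,0.015],[0,0,0.015]], dr=[[0,0,0],[0,0,0],[0,0,0],[0,0,0],[0,0,0]], fingers=0.4)

```text
t: 6.2
tcp_pos: [500.1, -243.9, 139.3]
orientation: [[0.0, 0.35, 0.937], [-0.0, 0.937, -0.35], [-1.0, -0.0, 0.0]]
contact_force: [-0.2, -0.7, -0.5]
grip_width: 28.9
```

>>> servo_tool(xyz=[[0,0,0.005],[0,0,0],[0,0,0],[0,0,0],[0,0,0]], dr=[[0,0,-0.12],[0,0,-0.12],[0,0,-0.12],[0,0,-0.12],[0,0,-0.12]])

```text
t: 6.62
tcp_pos: [500.2, -244.0, 143.8]
orientation: [[0.001, 0.821, 0.57], [-0.0, 0.57, -0.821], [-1.0, 0.0, 0.001]]
contact_force: [0.1, 0.3, -0.1]
grip_width: 61.8
```

>>> servo_tool(xyz=[[0,0,0],[0,0,0],[0,0,0],[0,0,0],[0,0,0]], dr=[[0,0,-0.12],[0,0,-0.12],[0,0,-0.12],[0,0,-0.12],[0,0,-0.12]])

```text
t: 7.03
tcp_pos: [500.2, -243.8, 143.7]
orientation: [[0.0, 1.0, 0.007], [-0.0, 0.007, -1.0], [-1.0, 0.0, 0.0]]
contact_force: [0.0, -0.6, 0.4]
grip_width: 64.3
```

>>> servo_tool(xyz=[[0,0,0],[0,0,0],[0,0,0],[0,0,0]], dr=[[0,0,-0.12],[0,0,-0.12],[0,0,-0.12],[0,0,-0.01]])

```text
t: 7.37
tcp_pos: [500.3, -243.8, 143.6]
orientation: [[0.0, 0.935, -0.354], [-0.0, -0.354, -0.935], [-1.0, 0.0, 0.0]]
contact_force: [-0.6, -1.0, 0.4]
grip_width: 64.1
```

Run:
```python
from h import *
np.set_printoptions(precision=4,suppress=True)
p,d=save('side','side1'); P=cloud('side',d)
print(bot.sense()['tcp_pos'],bot.sense()['orientation'],bot.sense()['q'],bot.sense()['contact_force'])
c=p[240:400,220:400,::-1]; cv2.imwrite('pics/c1.png',cv2.resize(c,None,fx=3.3,fy=3.3,interpolation=2))
m=(P[...,2]>94)&(P[...,2]<106)&(np.hypot(P[...,0]-500,P[...,1]+244)<40); X=P[m]; print(len(X),X.mean(0) if len(X) else 0, cv2.minAreaRect(X[:,:2].astype(np.float32)) if len(X) else 0)
```

```text
[ 500.2923 -243.6888  143.5905] [[ 0.0002  0.9373 -0.3485]
 [-0.0004 -0.3485 -0.9373]
 [-1.      0.0003  0.0003]] [ 0.1488  0.4136  0.3191  1.884  -0.1655  0.8691  0.1939] [ 0.8988 -0.4696  0.254 ]
759 [ 499.0651 -246.3229   99.6588] ((499.7937316894531, -243.88809204101562), (61.026039123535156, 38.53062057495117), 69.63333129882812)
```

View pics/c1.png

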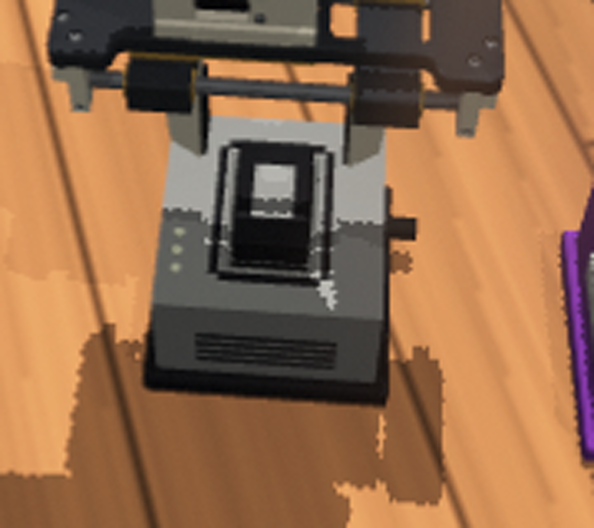

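The pack has risen: its top is at z ≈ 100, centred at (499.8, -243.9), and its yaw matches the tool. Descending to grip.

>>> servo_tool(xyz=[[0,0,-0.015],[0,0,-0.015],[0,0,-0.015],[0,0,-0.009],[0,0,-0.003]], dr=[[0,0,0],[0,0,0],[0,0,0],[0,0,0],[0,0,0]])

```text
t: 7.83
tcp_pos: [499.2, -243.2, 84.9]
orientation: [[-0.002, 0.938, -0.347], [0.001, -0.347, -0.938], [-1.0, -0.002, -0.0]]
contact_force: [0.6, -0.1, 1.0]
grip_width: 64.6
```

>>> servo_tool(xyz=[[0,0,-0.0015],[0,0,0],[0,0,0],[0,0,0],[0,0,0]], dr=[[0,0,0],[0,0,0],[0,0,0],[0,0,0],[0,0,0]], fingers=-1)

```text
t: 8.25
tcp_pos: [500.6, -243.8, 85.5]
orientation: [[0.001, 0.937, -0.349], [-0.0, -0.349, -0.937], [-1.0, 0.001, -0.0]]
contact_force: [0.3, 0.4, 1.5]
grip_width: 37.9
```

>>> servo_tool(xyz=[[0,0,0],[0,0,0],[0,0,0]], dr=[[0,0,0],[0,0,0],[0,0,0]])

```text
t: 8.5
tcp_pos: [500.6, -243.8, 85.3]
orientation: [[0.001, 0.937, -0.349], [-0.0, -0.349, -0.937], [-1.0, 0.001, -0.0]]
contact_force: [-0.2, -0.2, 2.2]
grip_width: 37.7
```

>>> servo_tool(xyz=[[0,0,0.004],[0,0,0.008],[0,0,0.012],[0,0,0.016],[0,0,0.02]], dr=[[0,0,0],[0,0,0],[0,0,0],[0,0,0],[0,0,0]])

```text
t: 8.92
tcp_pos: [499.0, -243.1, 145.2]
orientation: [[-0.003, 0.937, -0.349], [0.001, -0.349, -0.937], [-1.0, -0.003, 0.0]]
contact_force: [0.3, 1.0, -2.3]
grip_width: 37.4
```

>>> servo_tool(xyz=[[0,0,0.02],[0,0,0.015],[0,0,0.005],[0,0,0]], dr=[[0,0,0],[0,0,0],[0,0,0],[0,0,0]])

```text
t: 9.25
tcp_pos: [500.9, -244.0, 186.8]
orientation: [[0.003, 0.937, -0.35], [-0.001, -0.35, -0.937], [-1.0, 0.003, -0.0]]
contact_force: [-0.1, 0.3, -3.0]
grip_width: 37.4
```

>>> servo_tool(xyz=[[0.003,0.015,0],[0.006,0.028,0],[0.006,0.028,0],[0.006,0.028,0],[0.006,0.028,0]], dr=[[0,0,0.015],[0,0,0.0165],[0,0,0.0165],[0,0,0.0165],[0,0,0.0165]])

```text
t: 9.67
tcp_pos: [526.1, -114.0, 183.4]
orientation: [[-0.003, 0.963, -0.271], [0.001, -0.271, -0.963], [-1.0, -0.003, -0.0]]
contact_force: [0.6, -0.4, -2.2]
grip_width: 37.5
```

>>> servo_tool(xyz=[[0.006,0.028,0],[0.006,0.028,0],[0.006,0.028,0],[0.006,0.028,0],[0.006,0.028,0]], dr=[[0,0,0.0165],[0,0,0.0165],[0,0,0.0165],[0,0,0.0165],[0,0,0.0165]])

```text
t: 10.08
tcp_pos: [555.7, 25.9, 183.3]
orientation: [[-0.003, 0.982, -0.19], [0.0, -0.19, -0.982], [-1.0, -0.003, 0.001]]
contact_force: [1.1, 0.0, -2.4]
grip_width: 37.9
```

>>> servo_tool(xyz=[[0.006,0.028,0],[0.006,0.028,0],[0.006,0.028,0],[0.006,0.025,0],[0.0035,0.0145,0]], dr=[[0,0,0.0165],[0,0,0.0165],[0,0,0.0165],[0,0,0.0165],[0,0,0.0165]])

```text
t: 10.5
tcp_pos: [583.1, 152.0, 183.1]
orientation: [[-0.003, 0.994, -0.105], [0.001, -0.105, -0.994], [-1.0, -0.003, -0.001]]
contact_force: [0.2, 0.4, -2.4]
grip_width: 37.7
```

>>> servo_tool(xyz=[[0,0,0],[0,0,0]], dr=[[0,0,0],[0,0,0]])

```text
t: 10.67
tcp_pos: [583.5, 147.8, 183.5]
orientation: [[-0.003, 0.994, -0.108], [-0.001, -0.108, -0.994], [-1.0, -0.002, 0.001]]
contact_force: [0.2, -0.7, -2.8]
grip_width: 37.6
```

Run:
```python
from h import *
np.set_printoptions(precision=4,suppress=True)
p,d=save('side','side2');save('top','top2'); s=bot.sense()
print(s['tcp_pos'],s['orientation'],s['contact_force'],s['grip_width'])
```

```text
[584.0179 145.0881 184.01  ] [[-0.0017  0.9937 -0.1122]
 [-0.0017 -0.1122 -0.9937]
 [-1.     -0.0015  0.0019]] [-0.6368 -0.7156 -2.1453] 37.78609217354792
```

View pics/side2.png

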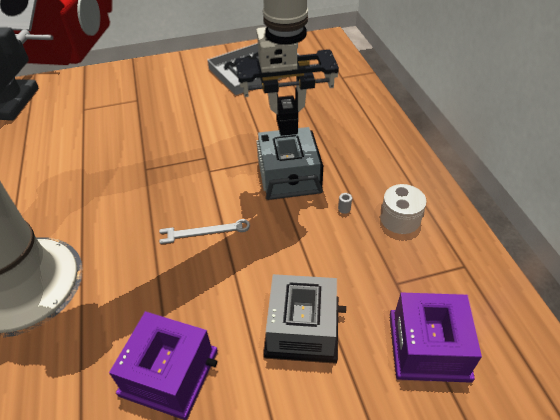

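>>> servo_tool(xyz=[[0,0,-0.01],[0,0,-0.012],[0,0,-0.012],[0,0,-0.008],[0,0,-0.002]], dr=[[0,0,0],[0,0,0],[0,0,0],[0,0,0],[0,0,0]])

```text
t: 11.18
tcp_pos: [582.9, 146.0, 137.9]
orientation: [[-0.004, 0.994, -0.111], [-0.001, -0.111, -0.994], [-1.0, -0.004, 0.002]]
contact_force: [-1.2, 0.9, -3.4]
grip_width: 38.0
```

>>> servo_tool(xyz=[[0,0,0],[0,0,0],[0,0,0],[0,0,0]], dr=[[0,0,0],[0,0,0],[0,0,0],[0,0,0]])

```text
t: 11.52
tcp_pos: [585.3, 147.1, 141.5]
orientation: [[0.001, 0.994, -0.111], [0.0, -0.111, -0.994], [-1.0, 0.001, -0.001]]
contact_force: [-0.6, -0.5, -3.2]
grip_width: 37.6
```

Run:
```python
from h import *
np.set_printoptions(precision=4,suppress=True)
s=bot.sense();print(s['tcp_pos'],s['orientation'],s['contact_force'],s['grip_width'])
p,d=save('side','side3'); 
s=bot.sense();print(s['tcp_pos'])
x,y,z=s['tcp_pos'];a=-.11
x0,y0,W=240,70,100;S=5.8
cr=cv2.resize(p[y0:y0+W,x0:x0+W,::-1],None,fx=S,fy=S,interpolation=2)
R=np.array([[np.cos(a),-np.sin(a)],[np.sin(a),np.cos(a)]])
def dr(cx,cy,w,h,zz,col):
    q=np.array([[-w,-h],[w,-h],[w,h],[-w,h]])/2
    uv=proj('side',np.c_[q@R.T+[cx,cy],[zz]*4]);cv2.polylines(cr,[((uv-[x0,y0]+.5)*S).astype(np.int32)],True,col,1)
dr(585.2,146.8,120,130,82,(0,0,255));dr(585.2,146.8,40,62,82,(0,255,0))
dr(x,y,38,60,z-42.5,(0,255,255));dr(x,y,38,60,z+15.5,(255,255,0))
cv2.imwrite('pics/c3.png',cr)
```

```text
[585.2637 147.091  141.5069] [[ 0.0013  0.9939 -0.1106]
 [ 0.0005 -0.1106 -0.9939]
 [-1.      0.0012 -0.0006]] [-0.5851 -0.5012 -3.1743] 37.61376523197803
[585.1941 147.0616 141.4777]
```

View pics/c3.png

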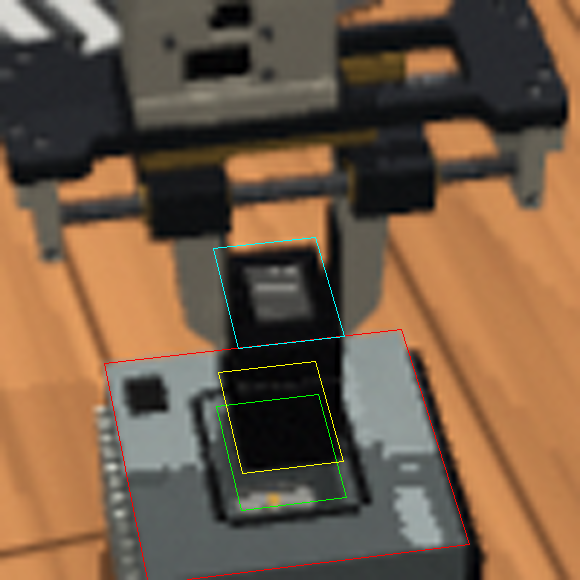

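The pack hangs over the bay and the model outlines agree with the picture within about 1 mm. Lowering gently and watching the forces.

>>> servo_tool(xyz=[[0,0,-0.003],[0,0,-0.003],[0,0,-0.003],[0,0,-0.002],[0,0,-0.001]], dr=[[0,0,0],[0,0,0],[0,0,0],[0,0,0],[0,0,0]])

```text
t: 11.98
tcp_pos: [584.3, 146.8, 128.2]
orientation: [[-0.001, 0.994, -0.111], [-0.0, -0.111, -0.994], [-1.0, -0.001, 0.0]]
contact_force: [0.3, 0.7, -2.0]
grip_width: 37.7
```

>>> servo_tool(xyz=[[0,0,-0.001],[0,0,-0.001],[0,0,-0.001],[0,0,-0.001],[0,0,-0.001]], dr=[[0,0,0],[0,0,0],[0,0,0],[0,0,0],[0,0,0]])

```text
t: 12.4
tcp_pos: [584.9, 147.2, 124.1]
orientation: [[0.0, 0.994, -0.111], [0.0, -0.111, -0.994], [-1.0, 0.0, -0.001]]
contact_force: [-0.9, 1.5, 3.8]
grip_width: 37.7
```

>>> servo_tool(xyz=[[0,0,-0.001],[0,0,-0.001],[0,0,-0.001],[0,0,-0.001]], dr=[[0,0,0],[0,0,0],[0,0,0],[0,0,0]])

```text
t: 12.73
tcp_pos: [585.3, 149.7, 122.0]
orientation: [[0.002, 0.994, -0.109], [0.004, -0.109, -0.994], [-1.0, 0.001, -0.004]]
contact_force: [-4.2, 5.2, 12.0]
grip_width: 37.8
```

Pushed by the chamfer toward +y and -x, so I shift that way with a slight lift.

>>> servo_tool(xyz=[[0,0.001,0.001],[-0.0005,0.001,0.001],[-0.0005,0.0005,0],[0,0,0]], dr=[[0,0,0],[0,0,0],[0,0,0],[0,0,0]])

```text
t: 13.07
tcp_pos: [584.6, 149.6, 122.3]
orientation: [[0.002, 0.994, -0.111], [0.0, -0.111, -0.994], [-1.0, 0.002, -0.001]]
contact_force: [1.7, 2.0, 2.0]
grip_width: 37.8
```

>>> servo_tool(xyz=[[0,0.0003,-0.0007],[0,0.0003,-0.0007],[0,0,-0.0007]], dr=[[0,0,0],[0,0,0],[0,0,0]])

```text
t: 13.32
tcp_pos: [584.6, 151.0, 121.0]
orientation: [[0.002, 0.994, -0.111], [0.002, -0.111, -0.994], [-1.0, 0.002, -0.002]]
contact_force: [-1.2, 3.4, 8.5]
grip_width: 38.1
```

Run:
```python
from h import *
np.set_printoptions(precision=4,suppress=True)
s=bot.sense();print(s['tcp_pos'],s['contact_force'],s['torque'])
p,d=save('side','side4');pt,dt=save('top','top4')
print(bot.sense()['tcp_pos'])
for cam,dd in(('side',d),('top',dt)):
    P=cloud(cam,dd)
    m=(np.hypot(P[...,0]-585,P[...,1]-150)<70)&(P[...,2]>79)&(P[...,2]<86);X=P[m]
    print(cam,cv2.minAreaRect(X[:,:2].astype(np.float32)))
    c,sn=np.cos(-.11),np.sin(-.11)
    L=np.stack([(P[...,0]-585.2)*c+(P[...,1]-146.8)*sn,-(P[...,0]-585.2)*sn+(P[...,1]-146.8)*c,P[...,2]],-1)
    m=(abs(L[...,0])<17)&(L[...,2]>84)&(L[...,2]<150)&(abs(L[...,1])<60)
    X=L[m]
    for a,b in((84,92),(92,100),(100,108),(108,116),(116,124),(124,132),(132,142)):
        q=X[(X[:,2]>a)&(X[:,2]<b)]
        if len(q): print(a,len(q),'y min/med/max',q[:,1].min(),np.median(q[:,1]),q[:,1].max())
x0,y0,W=230,60,120;S=4.8
cr=cv2.resize(p[y0:y0+W,x0:x0+W,::-1],None,fx=S,fy=S,interpolation=2);cv2.imwrite('pics/c4.png',cr)
```

```text
[584.6227 151.0418 121.0484] [-1.2256  3.4279  8.5354] [ 0.2968  0.4302 -0.0703]
[584.5585 151.1258 121.0094]
side ((584.31591796875, 146.3258819580078), (130.84849548339844, 120.31958770751953), 83.16481018066406)
84 52 y min/med/max -54.3990236847515 -29.034930310200963 -26.526921541370758
92 43 y min/med/max -31.28551792496014 -28.08438041349563 -25.267056850452377
100 50 y min/med/max -31.87165119945135 -27.414749768920387 -24.275685791001532
108 44 y min/med/max -31.163742736505927 -26.624051329505583 -22.491474051632615
116 55 y min/med/max -29.32612277195365 -26.43120730151632 -21.50541537085589
124 51 y min/med/max -27.66539722578207 -25.017063236500896 36.66662340225035
132 273 y min/med/max -28.411632610504732 -1.8130669193151245 33.395985134618996
top ((580.8778686523438, 118.19964599609375), (73.19541931152344, 121.89974975585938), 75.56991577148438)
84 30 y min/med/max -57.91813909115528 -37.006471012990815 -29.27723332436429
92 13 y min/med/max -30.54459661710411 -29.13391323636682 -28.175615993399614
100 16 y min/med/max -29.743028996201716 -28.5706156914992 -27.895283619498244
108 16 y min/med/max -29.126019788574308 -28.14291156366976 -26.246014861051524
116 14 y min/med/max -28.39385897375653 -27.252239671660718 -26.514645830099727
124 14 y min/med/max -27.382716761516463 -26.321055204664496 -25.887395289914565
132 91 y min/med/max -26.81151700292873 -21.162398190908483 -1.4934250648514173
```

View pics/c4.png

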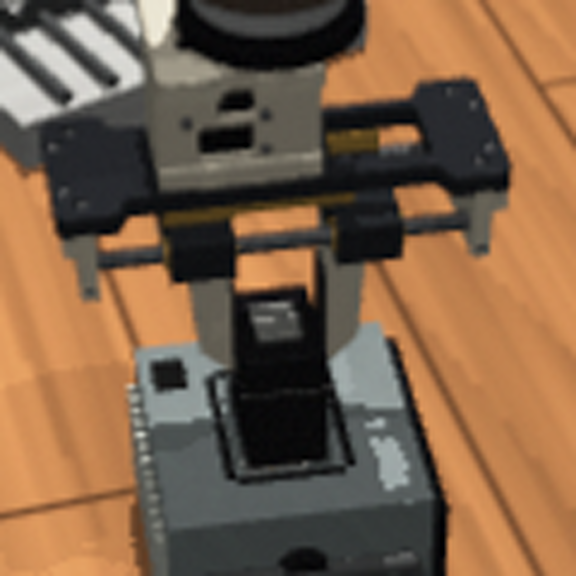

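```bash
cat > tilt.py <<'E'
from h import *
def tilt(cam,dd,x=585.2,y=146.8,a=-.11,z0=84,z1=126):
    P=cloud(cam,dd);c,sn=np.cos(a),np.sin(a)
    L=np.stack([(P[...,0]-x)*c+(P[...,1]-y)*sn,-(P[...,0]-x)*sn+(P[...,1]-y)*c,P[...,2]],-1)
    X=L[(abs(L[...,0])<15)&(L[...,2]>z0)&(L[...,2]<z1)&(abs(L[...,1]+28)<7)]
    k=np.polyfit(X[:,2],X[:,1],1)
    for _ in range(4):
        r=X[:,1]-np.polyval(k,X[:,2]); X=X[abs(r)<1.5]; k=np.polyfit(X[:,2],X[:,1],1)
    return k[0],np.polyval(k,84),np.polyval(k,z1),len(X)
E
python3 - <<'E'
from tilt import *
print(tilt('side',np.load('pics/side3_d.npy'),z0=104,z1=150))
print(tilt('side',np.load('pics/side4_d.npy')),tilt('top',np.load('pics/top4_d.npy')))
# known vertical reference: lamp front face & charger front face
print('ref side2 in the air');
for cam in('side','top'): print(tilt(cam,np.load(f'pics/{cam}2_d.npy'),z0=146,z1=195,y=145))
# recheck reference: charger pack before lifting (side1)
print(tilt('side',np.load('pics/side1_d.npy'),x=500.1,y=-243.8,a=-.357,z0=85,z1=98))
E
```

```text
(np.float64(-0.015172591526329243), np.float64(-28.722440336545798), np.float64(-29.723831377283528), 161)
(np.float64(0.09462438642903105), np.float64(-29.320202252236772), np.float64(-25.34597802221747), 145) (np.float64(0.08758035745540738), np.float64(-30.404156203219266), np.float64(-26.725781190092157), 65)
ref side2 in the air
(np.float64(0.0025150098416128882), np.float64(-27.261302981111584), np.float64(-26.982136888692555), 206)
(np.float64(0.0015446465789920895), np.float64(-29.97146706232821), np.float64(-29.800011292060084), 69)
(np.float64(0.055069946350370255), np.float64(-30.139809371643594), np.float64(-29.368830122738412), 80)
```

Run:
```python
from tilt import *
np.set_printoptions(precision=1,suppress=True)
for k in('side3','side4','side2'):
    P=cloud('side',np.load(f'pics/{k}_d.npy'))
    m=(abs(P[...,0]-585)<12)&(P[...,1]>125)&(P[...,1]<150)&(P[...,2]>110)&(P[...,2]<210)
    X=P[m]; h,e=np.histogram(X[:,2],bins=np.arange(110,211,2)); print(k,e[np.argsort(-h)[:3]],np.sort(-h)[:3])
out=[]
for cam,k in(('top','top0'),('side','side0')):
    im=cv2.imread(f'pics/{k}.png'); row=[]
    for dy in(0,3):
        x,y,a=585.2,146.8,-.11;x+=0.11*dy;y+=dy
        c=proj(cam,[[585,147,75]])[0].astype(int);r=26;x0,y0=c-r;S=290/(2*r)
        cr=cv2.resize(im[y0:y0+2*r,x0:x0+2*r],(290,290),interpolation=cv2.INTER_CUBIC)
        R=np.array([[np.cos(a),-np.sin(a)],[np.sin(a),np.cos(a)]])
        for (w,h,z,col) in((40,62,79,(0,255,0)),(46,68,82,(0,0,255)),(32,54,43,(255,255,0))):
            q=np.array([[-w,-h],[w,-h],[w,h],[-w,h]])/2
            uv=proj(cam,np.c_[q@R.T+[x,y],[z]*4]); uv=((uv-[x0,y0]+.5)*S).astype(np.int32)
            cv2.polylines(cr,[uv],True,col,1)
        row.append(cr)
    out.append(np.hstack(row))
cv2.imwrite('pics/ov5.png',np.vstack(out))
```

```text
side3 [154 156 152] [-41 -33  -4]
side4 [136 134 138] [-41 -16 -14]
side2 [198 196 200] [-47 -32  -5]
```

View pics/ov5.png

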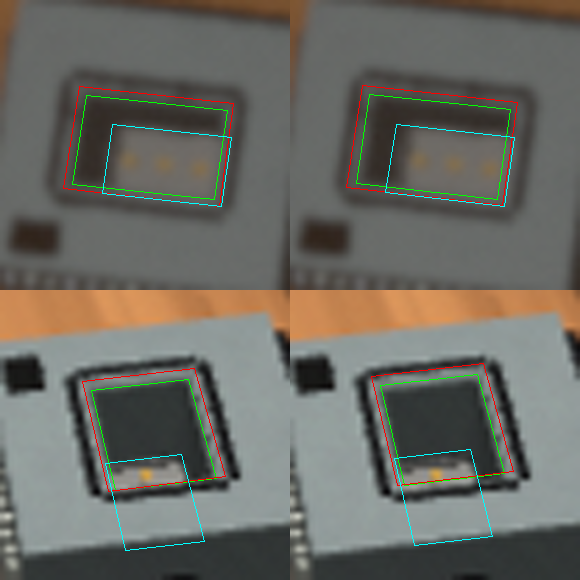

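The pack was upright in the air, and the mouth's edge has since tilted it about 0.09 rad in the grip. Lifting clear, turning the tool to bring it upright, recentring and checking.

>>> servo_tool(xyz=[[0,0,0.003],[0,0,0.004],[0,0,0.003],[0,-0.001,0],[0,-0.001,0]], dr=[[0,0,0],[0,0,0],[0.03,-0.003,0],[0.03,-0.003,0],[0.03,-0.004,0]])

```text
t: 13.83
tcp_pos: [582.7, 147.7, 129.1]
orientation: [[0.008, 0.994, -0.11], [0.09, -0.11, -0.99], [-0.996, -0.002, -0.091]]
contact_force: [0.4, -0.1, -2.7]
grip_width: 37.7
```

>>> servo_tool(xyz=[[0,0,0],[0,0,0],[0,0,0],[0,0,0]], dr=[[0,0,0],[0,0,0],[0,0,0],[0,0,0]])

```text
t: 14.17
tcp_pos: [583.3, 148.6, 129.4]
orientation: [[0.009, 0.994, -0.109], [0.09, -0.11, -0.99], [-0.996, -0.001, -0.09]]
contact_force: [-0.4, 0.4, -2.9]
grip_width: 37.7
```

Run:
```python
from tilt import *
np.set_printoptions(precision=3,suppress=True)
s=bot.sense();print(s['tcp_pos'],s['orientation'],s['contact_force'],s['torque'],s['grip_width'])
p,d=save('side','side6');pt,dt=save('top','top6')
z=s['tcp_pos'][2]
print(tilt('side',d,z0=z-40,z1=z+10),tilt('top',dt,z0=z-40,z1=z+10))
# depth bias of lamp flat top
for c,dd in(('side',d),('top',dt)):
    P=cloud(c,dd);m=(np.hypot(P[...,0]-585,P[...,1]-147)<55)&(abs(P[...,2]-82)<5);print(c,np.median(P[m][:,2]))
x0,y0,W=230,60,120;S=4.8
cv2.imwrite('pics/c6.png',cv2.resize(p[y0:y0+W,x0:x0+W,::-1],None,fx=S,fy=S,interpolation=2))
x0,y0,W=135,120,100
cv2.imwrite('pics/c6t.png',cv2.resize(pt[y0:y0+W,x0:x0+W,::-1],None,fx=5,fy=5,interpolation=2))
```

```text
[583.319 148.598 129.448] [[ 0.009  0.994 -0.109]
 [ 0.09  -0.11  -0.99 ]
 [-0.996 -0.001 -0.09 ]] [-0.405  0.388 -2.908] [-0.247  0.053  0.031] 37.733172646718145
(np.float64(-0.0004461809119080519), np.float64(-28.44361421291495), np.float64(-28.468353839311334), 174) (np.float64(-0.006033815032951001), np.float64(-29.2499190226223), np.float64(-29.58447912072627), 56)
side 80.94110120500147
top 81.73882987990555
```

View pics/c6.png

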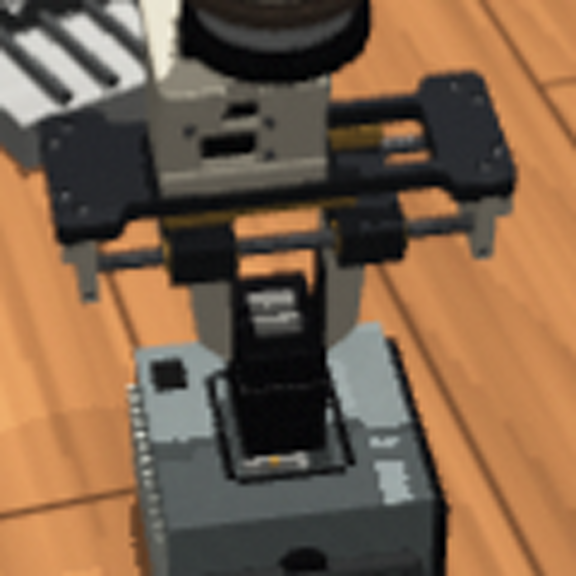

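View pics/c6t.png

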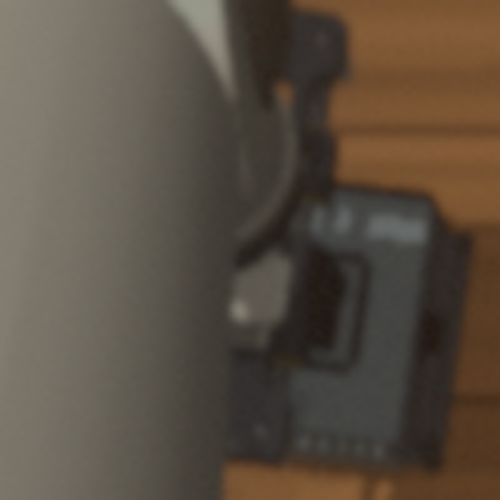

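Run:
```python
from tilt import *
im=cv2.imread('pics/side6.png');x0,y0,W=255,90,80;S=7.2
outs=[]
a=-.11;R=np.array([[np.cos(a),-np.sin(a)],[np.sin(a),np.cos(a)]])
cr=cv2.resize(im[y0:y0+W,x0:x0+W],None,fx=S,fy=S,interpolation=2)
cr=np.clip(cr.astype(float)*1.6,0,255).astype(np.uint8)
def pl(P,col,closed=True):
    uv=proj('side',P);cv2.polylines(cr,[((uv-[x0,y0]+.5)*S).astype(np.int32)],closed,col,1)
q=lambda w,h:np.array([[-w,-h],[w,-h],[w,h],[-w,h]])/2
pl(np.c_[q(46,68)@R.T+[585.2,146.8],[82]*4],(0,0,255))
pl(np.c_[q(120,130)@R.T+[585.2,146.8],[82]*4],(0,0,255))
c=np.array([583.7,147.7])
for z in(86.4,144.4): pl(np.c_[q(38,60)@R.T+c,[z]*4],(0,255,255))
for k in q(38,60)@R.T+c: pl([[*k,86.4],[*k,144.4]],(0,255,255),False)
cv2.imwrite('pics/ov6.png',cr)
```

```text
(no output)
```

View pics/ov6.png

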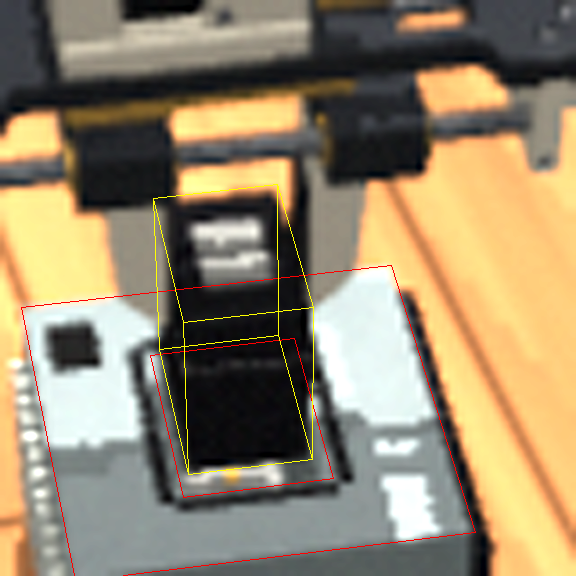

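The pack is upright again and within about 1 mm of centre. Small correction, then a slow descent.

>>> servo_tool(xyz=[[0.0007,0.0003,-0.001],[0,0,-0.001],[0,0,-0.001],[0,0,-0.001],[0,0,-0.0005]], dr=[[0,0,0],[0,0,0],[0,0,0],[0,0,0],[0,0,0]])

```text
t: 14.68
tcp_pos: [584.3, 148.3, 125.0]
orientation: [[0.01, 0.994, -0.11], [0.09, -0.111, -0.99], [-0.996, -0.0, -0.09]]
contact_force: [-0.4, -0.3, -3.1]
grip_width: 37.6
```

>>> servo_tool(xyz=[[0,0,-0.0007],[0,0,-0.0007],[0,0,-0.0006]], dr=[[0,0,0],[0,0,0],[0,0,0]])

```text
t: 14.93
tcp_pos: [584.4, 148.3, 123.2]
orientation: [[0.01, 0.994, -0.11], [0.09, -0.111, -0.99], [-0.996, -0.0, -0.09]]
contact_force: [-0.2, -0.3, -1.6]
grip_width: 37.9
```

>>> servo_tool(xyz=[[0,0,-0.0005],[0,0,-0.0005]], dr=[[0,0,0],[0,0,0]])

```text
t: 15.1
tcp_pos: [584.4, 148.2, 122.2]
orientation: [[0.01, 0.994, -0.11], [0.09, -0.111, -0.99], [-0.996, 0.0, -0.09]]
contact_force: [-0.2, -0.2, -2.5]
grip_width: 37.9
```

>>> servo_tool(xyz=[[0,0,-0.0005],[0,0,-0.0005]], dr=[[0,0,0],[0,0,0]])

```text
t: 15.27
tcp_pos: [584.4, 148.3, 121.2]
orientation: [[0.01, 0.994, -0.11], [0.09, -0.111, -0.99], [-0.996, 0.0, -0.09]]
contact_force: [-0.2, -0.2, -1.9]
grip_width: 38.0
```

Below the chamfer with no contact, so it is entering. Continuing.

>>> servo_tool(xyz=[[0,0,-0.001],[0,0,-0.001],[0,0,-0.001],[0,0,-0.001]], dr=[[0,0,0],[0,0,0],[0,0,0],[0,0,0]])

```text
t: 15.6
tcp_pos: [584.4, 148.3, 117.1]
orientation: [[0.01, 0.994, -0.11], [0.09, -0.111, -0.99], [-0.996, -0.0, -0.09]]
contact_force: [0.4, -0.2, -1.4]
grip_width: 37.9
```

>>> servo_tool(xyz=[[0,0,-0.001],[0,0,-0.001],[0,0,-0.001],[0,0,-0.001],[0,0,-0.001]], dr=[[0,0,0],[0,0,0],[0,0,0],[0,0,0],[0,0,0]])

```text
t: 16.02
tcp_pos: [584.4, 148.3, 112.1]
orientation: [[0.01, 0.994, -0.11], [0.09, -0.111, -0.99], [-0.996, -0.0, -0.09]]
contact_force: [0.3, 0.1, -2.1]
grip_width: 37.8
```

>>> servo_tool(xyz=[[0,0,-0.002],[0,0,-0.002],[0,0,-0.002],[0,0,-0.002],[0,0,-0.002]], dr=[[0,0,0],[0,0,0],[0,0,0],[0,0,0],[0,0,0]])

```text
t: 16.43
tcp_pos: [584.4, 148.2, 102.0]
orientation: [[0.01, 0.994, -0.11], [0.09, -0.111, -0.99], [-0.996, -0.0, -0.09]]
contact_force: [-0.2, 0.5, -1.6]
grip_width: 37.8
```

>>> servo_tool(xyz=[[0,0,-0.002],[0,0,-0.002],[0,0,-0.002],[0,0,-0.002],[0,0,-0.001]], dr=[[0,0,0],[0,0,0],[0,0,0],[0,0,0],[0,0,0]])

```text
t: 16.85
tcp_pos: [584.2, 148.2, 92.9]
orientation: [[0.01, 0.994, -0.11], [0.09, -0.111, -0.99], [-0.996, -0.0, -0.09]]
contact_force: [-0.3, 0.3, -3.0]
grip_width: 37.6
```

>>> servo_tool(xyz=[[0,0,-0.001],[0,0,-0.001],[0,0,-0.001],[0,0,-0.001]], dr=[[0,0,0],[0,0,0],[0,0,0],[0,0,0]])

```text
t: 17.18
tcp_pos: [584.5, 148.3, 89.2]
orientation: [[0.01, 0.994, -0.11], [0.09, -0.111, -0.99], [-0.996, 0.0, -0.091]]
contact_force: [-0.2, -1.0, -1.7]
grip_width: 37.9
```

>>> servo_tool(xyz=[[0,0,-0.001],[0,0,-0.001]], dr=[[0,0,0],[0,0,0]])

```text
t: 17.35
tcp_pos: [584.4, 148.3, 87.2]
orientation: [[0.01, 0.994, -0.11], [0.09, -0.111, -0.99], [-0.996, 0.0, -0.091]]
contact_force: [0.2, -0.9, -3.3]
grip_width: 37.8
```

>>> servo_tool(xyz=[[0,0,-0.001],[0,0,0]], dr=[[0,0,0],[0,0,0]])

```text
t: 17.52
tcp_pos: [584.3, 148.3, 86.0]
orientation: [[0.01, 0.994, -0.11], [0.09, -0.111, -0.99], [-0.996, -0.0, -0.09]]
contact_force: [-0.2, -0.4, -2.7]
grip_width: 37.6
```

>>> servo_tool(xyz=[[0,0,0],[0,0,0],[0,0,0],[0,0,0],[0,0,0]], dr=[[0,0,0],[0,0,0],[0,0,0],[0,0,0],[0,0,0]], fingers=0.3)

```text
t: 17.93
tcp_pos: [584.7, 148.3, 86.5]
orientation: [[0.011, 0.994, -0.11], [0.09, -0.111, -0.99], [-0.996, 0.001, -0.091]]
contact_force: [-0.2, 0.8, -0.2]
grip_width: 59.1
```

>>> servo_tool(xyz=[[0,0,0.008],[0,0,0.012],[0,0,0.015],[0,0,0.015],[0,0,0.01]], dr=[[0,0,0],[0,0,0],[-0.03,0.003,0],[-0.03,0.003,0],[-0.03,0.004,0]])

```text
t: 18.35
tcp_pos: [585.6, 148.2, 149.3]
orientation: [[0.003, 0.994, -0.112], [-0.0, -0.112, -0.994], [-1.0, 0.003, 0.0]]
contact_force: [0.3, 0.2, 0.7]
grip_width: 59.7
```

Run:
```python
from h import *
p,d=save('side','side7');P=cloud('side',d);s=bot.sense();print(s['tcp_pos'],s['q'],s['orientation'])
m=(P[...,2]>94)&(P[...,2]<106)&(np.hypot(P[...,0]-585,P[...,1]-147)<38); X=P[m]; print(len(X),X.mean(0),np.median(X[:,2]),cv2.minAreaRect(X[:,:2].astype(np.float32)))
x0,y0,W=230,60,120;S=4.8
cv2.imwrite('pics/c7.png',cv2.resize(p[y0:y0+W,x0:x0+W,::-1],None,fx=S,fy=S,interpolation=2))
```

```text
[586.67441097 150.62872749 151.00076179] [-0.39707973  0.46809029  0.13100295  1.75453667 -0.0723235   0.91832305
 -0.34572602] [[ 5.56536044e-03  9.94012803e-01 -1.09121833e-01]
 [ 1.68037152e-05 -1.09123616e-01 -9.94028187e-01]
 [-9.99984513e-01  5.53029149e-03 -6.24015365e-04]]
333 [582.81983761 144.19762847  99.46740515] 99.73446661011701 ((583.5302124023438, 146.70523071289062), (61.7656364440918, 38.582305908203125), 82.55915069580078)
```

View pics/c7.png

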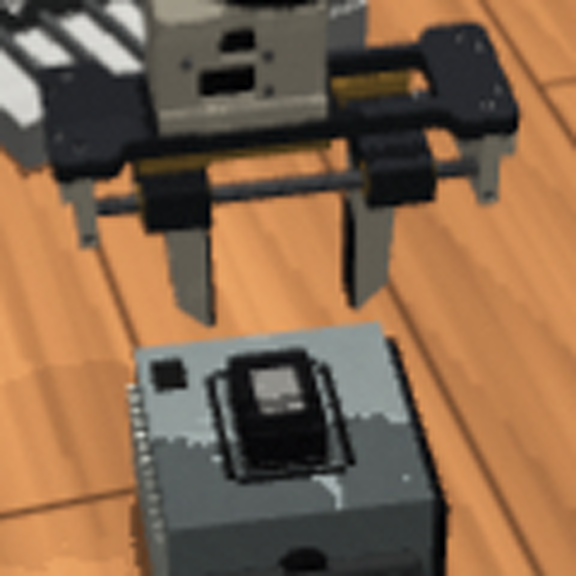

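The pack stands in the lamp's bay, risen (top ≈ 100–101). Shutting the fingers and turning 90° to press.

>>> servo_tool(xyz=[[0,0,0],[0,0,0],[0,0,0],[0,0,0],[0,0,0]], dr=[[0,0,0.12],[0,0,0.12],[0,0,0.12],[0,0,0.12],[0,0,0.12]], fingers=-1)

```text
t: 18.82
tcp_pos: [584.6, 148.3, 146.9]
orientation: [[0.001, 0.88, 0.475], [0.001, 0.475, -0.88], [-1.0, 0.001, -0.0]]
contact_force: [0.6, 0.4, -0.0]
grip_width: 30.5
```

>>> servo_tool(xyz=[[0,0,0],[0,0,0],[0,0,0],[0,0,0],[0,0,0]], dr=[[0,0,0.12],[0,0,0.12],[0,0,0.12],[0,0,0.12],[0,0,0.12]])

```text
t: 19.23
tcp_pos: [584.6, 148.1, 146.9]
orientation: [[0.001, 0.458, 0.889], [0.001, 0.889, -0.458], [-1.0, 0.001, 0.0]]
contact_force: [-0.7, 0.9, 0.4]
grip_width: 1.3
```

>>> servo_tool(xyz=[[0,0,0],[0,0,0],[0,0,0],[0,0,0],[0,0,0]], dr=[[0,0,0.12],[0,0,0.12],[0,0,0.12],[0,0,0.011],[0,0,0]])

```text
t: 19.65
tcp_pos: [584.6, 148.0, 146.7]
orientation: [[0.0, 0.114, 0.994], [0.001, 0.994, -0.114], [-1.0, 0.001, 0.0]]
contact_force: [0.8, 0.6, -0.8]
grip_width: 0.4
```

>>> servo_tool(xyz=[[0,0,-0.01],[0,0,-0.012],[0,0,-0.01],[0,0,-0.006],[0,0,-0.002]], dr=[[0,0,0],[0,0,0],[0,0,0],[0,0,0],[0,0,0]])

```text
t: 20.07
tcp_pos: [582.9, 147.9, 103.8]
orientation: [[-0.004, 0.111, 0.994], [-0.001, 0.994, -0.111], [-1.0, -0.001, -0.003]]
contact_force: [0.5, 0.5, -0.8]
grip_width: 0.3
```

>>> servo_tool(xyz=[[0,0,-0.001],[0,0,-0.001],[0,0,-0.001],[0,0,-0.001],[0,0,-0.001]], dr=[[0,0,0],[0,0,0],[0,0,0],[0,0,0],[0,0,0]])

```text
t: 20.48
tcp_pos: [584.7, 148.3, 101.6]
orientation: [[0.001, 0.111, 0.994], [0.0, 0.994, -0.111], [-1.0, 0.0, 0.001]]
contact_force: [-0.1, 0.3, 0.3]
grip_width: 0.5
```

>>> servo_tool(xyz=[[0,0,-0.001],[0,0,-0.001],[0,0,-0.001],[0,0,-0.001]], dr=[[0,0,0],[0,0,0],[0,0,0],[0,0,0]])

```text
t: 20.82
tcp_pos: [584.7, 148.4, 97.6]
orientation: [[0.001, 0.111, 0.994], [0.0, 0.994, -0.111], [-1.0, 0.0, 0.001]]
contact_force: [-1.0, 1.0, 3.3]
grip_width: 0.4
```

>>> servo_tool(xyz=[[0,0,-0.001],[0,0,-0.001],[0,0,-0.001],[0,0,-0.001],[0,0,-0.001]], dr=[[0,0,0],[0,0,0],[0,0,0],[0,0,0],[0,0,0]])

```text
t: 21.23
tcp_pos: [584.7, 148.4, 92.3]
orientation: [[0.001, 0.11, 0.994], [0.0, 0.994, -0.11], [-1.0, 0.0, 0.0]]
contact_force: [1.1, 0.3, 4.0]
grip_width: 0.7
```

>>> servo_tool(xyz=[[0,0,-0.001],[0,0,-0.001],[0,0,-0.001],[0,0,-0.001],[0,0,-0.001]], dr=[[0,0,0],[0,0,0],[0,0,0],[0,0,0],[0,0,0]])

```text
t: 21.65
tcp_pos: [584.7, 148.3, 87.3]
orientation: [[0.0, 0.11, 0.994], [0.0, 0.994, -0.11], [-1.0, 0.0, 0.0]]
contact_force: [0.4, 0.4, 4.0]
grip_width: 0.5
```

>>> servo_tool(xyz=[[0,0,-0.001],[0,0,-0.001],[0,0,-0.001],[0,0,-0.001],[0,0,-0.001]], dr=[[0,0,0],[0,0,0],[0,0,0],[0,0,0],[0,0,0]])

```text
t: 22.07
tcp_pos: [584.6, 148.3, 82.3]
orientation: [[0.0, 0.11, 0.994], [0.0, 0.994, -0.11], [-1.0, 0.0, 0.0]]
contact_force: [-0.9, 0.2, 5.5]
grip_width: 0.1
```

>>> servo_tool(xyz=[[0,0,-0.001],[0,0,-0.001],[0,0,-0.001],[0,0,-0.001]], dr=[[0,0,0],[0,0,0],[0,0,0],[0,0,0]])

```text
t: 22.4
tcp_pos: [584.6, 148.3, 78.3]
orientation: [[0.0, 0.11, 0.994], [0.0, 0.994, -0.11], [-1.0, 0.0, 0.0]]
contact_force: [0.9, 0.8, 4.3]
grip_width: 0.3
```

Now in fine steps.

>>> servo_tool(xyz=[[0,0,-0.0005],[0,0,-0.0005]], dr=[[0,0,0],[0,0,0]])

```text
t: 22.57
tcp_pos: [584.6, 148.3, 77.2]
orientation: [[0.0, 0.11, 0.994], [0.0, 0.994, -0.11], [-1.0, 0.0, 0.0]]
contact_force: [-0.1, -0.1, 5.9]
grip_width: 0.6
```

>>> servo_tool(xyz=[[0,0,-0.0004],[0,0,-0.0004]], dr=[[0,0,0],[0,0,0]])

```text
t: 22.73
tcp_pos: [584.6, 148.4, 76.5]
orientation: [[0.0, 0.11, 0.994], [0.0, 0.994, -0.11], [-1.0, 0.0, 0.0]]
contact_force: [0.7, -0.6, 5.1]
grip_width: 0.4
```

>>> servo_tool(xyz=[[0,0,-0.0004],[0,0,-0.0004]], dr=[[0,0,0],[0,0,0]])

```text
t: 22.9
tcp_pos: [584.6, 148.3, 75.7]
orientation: [[0.0, 0.11, 0.994], [0.0, 0.994, -0.11], [-1.0, 0.0, 0.0]]
contact_force: [1.1, -0.1, 5.2]
grip_width: 0.3
```

>>> servo_tool(xyz=[[0,0,-0.0004],[0,0,-0.0004]], dr=[[0,0,0],[0,0,0]])

```text
t: 23.07
tcp_pos: [584.6, 148.4, 75.0]
orientation: [[0.0, 0.111, 0.994], [0.0, 0.994, -0.111], [-1.0, 0.0, 0.0]]
contact_force: [1.0, 0.0, 6.6]
grip_width: 0.4
```

>>> servo_tool(xyz=[[0,0,-0.0004],[0,0,-0.0004]], dr=[[0,0,0],[0,0,0]])

```text
t: 23.23
tcp_pos: [584.7, 148.3, 74.2]
orientation: [[0.001, 0.111, 0.994], [0.0, 0.994, -0.111], [-1.0, 0.0, 0.0]]
contact_force: [1.3, 0.4, 6.3]
grip_width: 0.6
```

>>> servo_tool(xyz=[[0,0,-0.0004],[0,0,-0.0004]], dr=[[0,0,0],[0,0,0]])

```text
t: 23.4
tcp_pos: [584.6, 148.3, 73.4]
orientation: [[0.0, 0.11, 0.994], [0.0, 0.994, -0.11], [-1.0, 0.0, 0.0]]
contact_force: [-0.3, 0.3, 5.3]
grip_width: -0.1
```

>>> servo_tool(xyz=[[0,0,-0.0004],[0,0,-0.0004]], dr=[[0,0,0],[0,0,0]])

```text
t: 23.57
tcp_pos: [584.6, 148.3, 72.6]
orientation: [[0.0, 0.111, 0.994], [0.0, 0.994, -0.111], [-1.0, 0.0, 0.0]]
contact_force: [0.7, -0.1, 6.1]
grip_width: 0.6
```

>>> servo_tool(xyz=[[0,0,-0.0004],[0,0,-0.0004]], dr=[[0,0,0],[0,0,0]])

```text
t: 23.73
tcp_pos: [584.7, 148.3, 71.9]
orientation: [[0.0, 0.11, 0.994], [0.0, 0.994, -0.11], [-1.0, 0.0, 0.0]]
contact_force: [0.1, -0.6, 5.8]
grip_width: 0.5
```

>>> servo_tool(xyz=[[0,0,-0.0004],[0,0,-0.0004]], dr=[[0,0,0],[0,0,0]])

```text
t: 23.9
tcp_pos: [584.6, 148.4, 71.3]
orientation: [[0.0, 0.11, 0.994], [0.0, 0.994, -0.11], [-1.0, 0.0, 0.0]]
contact_force: [-1.1, -0.3, 9.6]
grip_width: 0.3
```

>>> servo_tool(xyz=[[0,0,-0.0003],[0,0,-0.0002]], dr=[[0,0,0],[0,0,0]])

```text
t: 24.07
tcp_pos: [584.7, 148.4, 71.2]
orientation: [[0.001, 0.11, 0.994], [0.0, 0.994, -0.11], [-1.0, 0.0, 0.001]]
contact_force: [-0.9, -0.7, 11.8]
grip_width: 0.3
```

The stop is felt at 12 N. Releasing.

>>> servo_tool(xyz=[[0,0,0.005],[0,0,0.01],[0,0,0.015],[0,0,0.015],[0,0,0.015]], dr=[[0,0,0],[0,0,0],[0,0,0],[0,0,0],[0,0,0]])

```text
t: 24.48
tcp_pos: [582.9, 147.9, 130.2]
orientation: [[-0.003, 0.11, 0.994], [-0.001, 0.994, -0.11], [-1.0, -0.001, -0.003]]
contact_force: [-0.4, -0.0, 0.3]
grip_width: 0.2
```

>>> servo_tool(xyz=[[0,0,0.015],[0,0,0.015],[0,0,0.015],[0,0,0.01],[0,0,0]], dr=[[0,0,0],[0,0,0],[0,0,0],[0,0,0],[0,0,0]])

```text
t: 24.9
tcp_pos: [585.1, 148.5, 187.4]
orientation: [[0.002, 0.111, 0.994], [0.001, 0.994, -0.111], [-1.0, 0.001, 0.002]]
contact_force: [-0.6, 0.9, 0.0]
grip_width: 0.5
```

Run:
```python
from h import *
p,d=save('side','side8');P=cloud('side',d);s=bot.sense();print(s['t'],s['tcp_pos'],s['contact_force'])
m=(np.hypot(P[...,0]-585,P[...,1]-147)<14); print('pack top',np.median(P[m][:,2]))
m=(np.hypot(P[...,0]-500,P[...,1]+244)<90)&(abs(P[...,2]-82)<5); print('charger top',np.median(P[m][:,2]))
im=p[:,:,::-1];f=lambda x,y,W:cv2.resize(im[y:y+W,x:x+W],(390,390),interpolation=2)
cv2.imwrite('pics/c8.png',np.hstack([f(230,80,120),f(245,255,120)]));
# cradle heights: charger now vs lamp's at start
o=cloud('side',np.load('pics/side0_d.npy'))
for n,Q,x,y,a in(('charger now',P,500.1,-243.8,-.357),('lamp start',o,585.2,146.8,-.11)):
    c,sn=np.cos(a),np.sin(a);u=(Q[...,0]-x)*c+(Q[...,1]-y)*sn;v=-(Q[...,0]-x)*sn+(Q[...,1]-y)*c
    z=Q[(abs(u)<13)&(v>-24)&(v<25)][:,2];h,e=np.histogram(z,bins=np.arange(0,84,2));print(n,[(int(e[i]),int(h[i])) for i in np.argsort(-h)[:3]])
```

```text
24.95 [584.54876784 148.28883665 185.98970271] [-0.18281917 -0.70322928  0.36185835]
pack top 80.36779502203467
charger top 80.8255635540985
charger now [(42, 123), (40, 112), (38, 20)]
lamp start [(42, 20), (40, 15), (38, 8)]
```

View pics/c8.png

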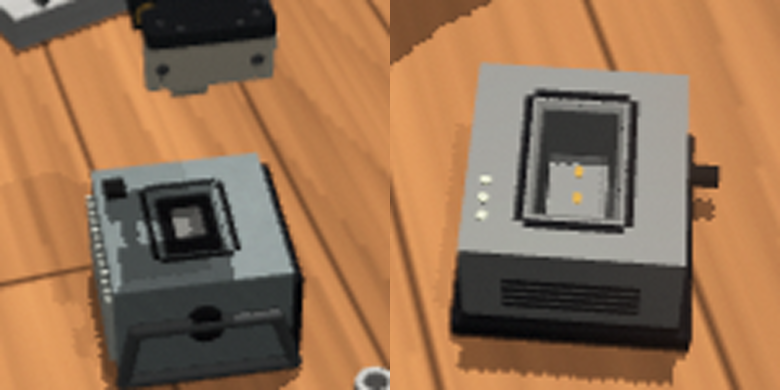

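View pics/side8.png

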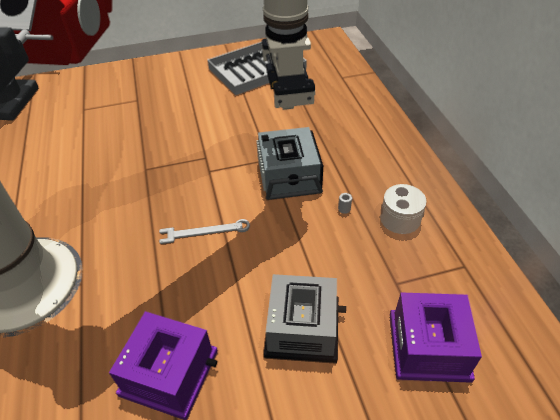

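The pack is locked level in the lamp (0.5 mm below by depth). The charger cradle is up, and the wrench, socket and piston are where they were. Handing in.

```bash
python3 -c "
from bench import bot
print(bot.close_job())"
```

```text
the job is handed in; nothing more can be done
None
```

The pack is now locked in the lamp's bay, and I handed the job in at about 25 s of the 61 s allowed.

**What I did:**
- **Charger:** I pressed the pack slowly until I felt the stop at about 11.5 N. It rose, and I lifted it out by its 38 mm width.
- **Lamp:** I lowered the pack into the bay, let go, and pressed it with closed fingers to the stop at about 12 N. Then I backed off 115 mm.

**What went wrong:** on the first try at the lamp, the pack caught the rim of the bay. The contact force reached about 12 N and the pack tilted about 0.09 rad in the grip. I lifted it, turned the tool to bring it upright and recentred it, and the second try went in without contact.

**Last checks:**
- **Pack:** the depth reading puts its top at 80.4 mm. The same camera reads the housing tops at 80.8–80.9 mm, so the pack is about 0.5 mm below, against 1 mm nominal. I take that gap as within the depth error.
- **Charger cradle:** it is up, at the same depth-reading height (40–44 mm) as the lamp's cradle had at the start.
- **Bystanders:** the piston, wrench, socket and purple look-alikes look unmoved in the final side picture. I did not measure their positions again.
- **Robot:** the gripper is clear and touching nothing.

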